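# Mount the honing wheel on its keyed spindle

### The arm

A 6-joint arm with a two-finger parallel gripper is mounted at the origin on the work surface. World frame = base frame: x ahead of the robot, y to its left, z up, the work surface at z = 0. Lengths are in m, angles in rad, forces in N, time in s.
With the tool pointing down it reaches from about 0.4 to 0.925 m from the base axis. Payload 12.5 kg.
Tool frame: the origin (TCP) lies midway between the tips of the shut fingers; the grasp point (between the pads) lies tcp_to_grasp behind it (tcp_to_grasp is the distance from the TCP to the grasp point, in m); z points along the fingers, y is the line along which they close (so a half turn about z gives the same grasp; the last joint's range is limited). The gripper opens to 95 mm and grips with 3 to 60 N. Pads are 20 mm wide; open, the fingers measure 119 mm over their backs; the gripper's body (75 mm by 180 mm) begins 59 mm behind the grasp point.
Start: joints at [1.128, 0.491, 1.559, -0, 1.092, -0.106], TCP at [0.207, 0.59, 0.215] pointing down, gripper open.
Joint ranges: [-3.1, 3.1], [-0.84, 2.19], [0.05, 2.79], [-1.13, 4.28], [0.06, 2.93], [-2.69, 2.69]. Speed limits (rad/s): [2.22, 2.22, 2.79, 3.14, 3.14, 3.14].

### API

Orientations are given as a unit quaternion [x, y, z, w].
In Python, from cell import read_state, capture, camera_params, finish_job, tcp_to_grasp gives the robot as it stands.
- The arm moves only by the tool arm_command, never from a script. Its argument "targets" is a list of rows, each a list of 7 numbers: the shift along the tool's x, y, z scaled (see below), then the turn, a rotation vector about the tool's x, y, z scaled (see below), then the opening, from -1 (shut) to 1 (fully open). A call has 1 to 20 rows; each row shifts and turns the commanded pose from where the row before left it, along the tool's axes as they then stand; what a row does not reach is not made up. The controller multiplies each number of a shift by 4 cm and each number of a turn by 0.12 rad. A row lasts 1/10 s, in which the tool goes at most 50 mm and 8.59 degrees, less where a joint would pass 70% of its speed; a pose out of reach is approached as far as the arm can. A call with a number of a shift or a turn outside -1 to 1 is refused whole. A call with a gripper value outside its range is refused whole. The fingers move at their own pace and stop on an object; "squeeze" is the grip in N (left out, the last holds). Time passes only in rows, so rows that do not move let the fingers close. It gives the time, the measured TCP pose, the force, the opening and the grip force at its end, in the units of the state.
- read_state(): the state, without advancing time (a new reading comes with each control period).
- capture(name): name is "scene" or "top"; returns the picture (480x640x3 uint8, red, green, blue); there is no depth.
- camera_params(name): a dict with "fx", "fy", "cx", "cy" (pixels), "k1" (the pictures are not rectified: a ray, as slopes to the right and down, at radius r is drawn at 1 + k1 r^2 times it, then the intrinsics apply), "extrinsics" (4x4, takes a point from camera to world coordinates). Camera axes: x right, y up, looking along -z (the intrinsics and any distortion apply to the point x, -y, -z); pixel columns grow to the right and rows downward; lengths in m; the calibration is good to about 2 mm. A picture is of the moment at which its call begins. camera_params takes no time and is no camera call.
- finish_job(): hands the job in; it is judged then, once.
The state is a dict: "clock": time; "joint_pos": joint angles; "qd": joint speeds; "effort": joint torques, N m; "tool_pos": TCP position; "tcp_rot": TCP orientation; "force": force on the tool from outside, world axes, zero at the start; "wrist_torque": the same for the moment, N m; "gripper_width": opening from 0.0 (shut) to 1.0 (fully open); "finger_force": force on a finger pad.
Only numpy, scipy, OpenCV 4.12 (cv2) and the standard library are available. Lean on these libraries where they do the work, as an engineer would, in place of code of your own. Each camera call takes 0.05 s, during which the arm holds its last target. There are 200 camera calls.

### The job

Mount the leather-faced honing wheel on the green honing machine: lower it over the upright spindle, turn it under light downward pressure until the grooves under the wheel drop over the spindle's cross key, and press it fully home so that it lies flat on the steel flange, then let go. Work gently, never forcing the wheel down or round against the key, and do not disturb the gouge, the mallet and the tin on the bench.

Things in the scene. Friction and masses are not known exactly. Their poses are not given: they have to be found in the camera images.
- wheel_grip (a point): Loose honing wheel (0.25 to 0.5 kg): disc 110 mm in diameter, 22 mm thick, pale wood under brown leather, lying flat on the bench; on top a wooden grip block, 42 mm along the wheel's x, 30 mm across its y (flat upright sides to pinch), from 22 to 66 mm above the underside. This point: on the wheel's axis, 46 mm above its underside; z up the axis.
- seat (a point): Centre of the machine's flange (steel disc, 80 mm in diameter), on the spindle axis at the flange's upper face, 75 mm above the bench; z up. Here the steel spindle, 11 mm in diameter with a tapered tip, stands 20 mm above the flange. It is braked and must not be forced round. Home: the wheel's underside flat on the flange.
- machine: Honing machine, fixed on the bench: green housing 200 mm along x by 160 mm, top 66 mm above the bench, reaching from 55 mm on the -x side of the spindle axis to 145 mm on the +x side; grey motor drum across it, 105 mm to the +x side, top 114 mm above the bench. Origin on the bench under the spindle axis; z up, x towards the motor.
- wheel: The same wheel; origin at the centre of its underside, same axes. Underside: a central bore 13 mm wide, 22 mm deep, and two crossed straight grooves through the centre, along the wheel's x and y, 9.5 mm wide, 9 mm deep, 56 mm long: it fits the cross key in four positions a quarter turn apart.
- gouge: A carving gouge lying on the bench, 230 mm long, wooden handle 30 mm thick; origin on the bench under the handle's butt, x towards the blade. A bystander.
- mallet: A carver's round wooden mallet standing on its head on the bench, 84 mm in diameter, 235 mm tall; origin under its centre. A bystander.
- tin: A yellow tin of polish standing on the bench, 72 mm in diameter, 45 mm tall; origin under its centre. A bystander.
- key (a point): Middle of the upper face of the brass cross key at the spindle's foot: a level flat-topped bar 6.5 mm wide, 30 mm long, top 7.5 mm above the flange. Axes are the machine's: the key's own direction is not measured and lies anywhere within 0.65 rad either side of the machine's x, seen from above. Sprung: pushed down it yields at 7 N, 10 N when 8 mm down, and pops up again.
- spindle_tip (a point): Tip of the spindle, 20 mm above the flange. A wheel not in line with the key rides on it 7.5 mm above the flange, even when let go (the spring outweighs it). Pressed lightly and turned, when in line within about 0.08 rad the key pops up into a groove and the push on the wheel vanishes; it then goes down flat, and turning on would strain the key.
Not all that is in view belongs to the job. What is shaped like the wheel but orange or red is not meant.

How it is judged:
By the outcome, as a careful person would: the job done as asked, in the order asked, and still so for the second after the job is handed in, with the robot touching nothing.
It also fails if it takes over 72 s, if anything falls off the work surface, if the arm or the gripper's body presses on something with over 40 N, if the wrist force passes 120 N, or if a joint passes its speed limit or range.

## Working session

There is one attempt and no reset: what is moved stays moved. The work goes in short steps, Python scripts to look and compute and a tool call to move; the robot and the scene stay as the last step left them, time stands still between calls to the robot, and variables do not carry over. Pictures are saved under pics/ and viewed, at most 10 in all, crops included, and the job is handed in when it is done.

Besides the shell and the picture viewer there is one more tool, called after "Call:" by a JSON object that holds its "name" and its "arguments". arm_command: Moves the arm, as the interface text tells. Shifts and turns lie within -1 to 1; 1 stands for 4 cm of shift or 0.12 rad of turn. Its arguments: {"type":"object","properties":{"targets":{"type":"array"},"squeeze":{"type":"number"}},"required":["targets"]}

```bash
mkdir -p pics; ls
python3 - <<'E'
from cell import *
import cv2
for n in("scene","top"):
    im=capture(n); cv2.imwrite(f"pics/{n}0.png",im[:,:,::-1]); print(n,camera_params(n))
print(read_state(),tcp_to_grasp)
E
```

```text
pics
scene {'fx': 499.58386385658605, 'fy': 499.58386385658605, 'cx': 321.84915714963347, 'cy': 232.4539489858832, 'k1': -0.08311024126121594, 'extrinsics': array([[ 0.45462012, -0.55024855,  0.70039066,  1.38122387],
       [ 0.89064237,  0.27310971, -0.36354814, -0.42574234],
       [ 0.00875835,  0.7890739 ,  0.61423585,  0.79410623],
       [ 0.        ,  0.        ,  0.        ,  1.        ]])}
top {'fx': 487.2761367539402, 'fy': 487.2761367539402, 'cx': 323.78083931444655, 'cy': 243.20352678065277, 'k1': -0.02981767278851123, 'extrinsics': array([[-0.01208195,  0.99187722, -0.12662385,  0.42264043],
       [-0.99985461, -0.01350769, -0.01040698,  0.00859062],
       [-0.01203284,  0.12647971,  0.99189621,  1.34896737],
       [ 0.        ,  0.        ,  0.        ,  1.        ]])}
{'clock': 0.1, 'joint_pos': array([ 1.12837764e+00,  4.91497476e-01,  1.55937152e+00, -2.33099443e-05,
        1.09173571e+00, -1.05597544e-01]), 'qd': array([ 1.59507880e-03,  3.67488147e-06, -2.38571697e-03, -1.43338704e-03,
        1.73486154e-03,  2.48269862e-04]), 'effort': array([ 1.89519742e-03, -6.13625765e+01, -2.58607364e+01,  6.93254918e-02,
        4.70473222e-02, -2.63178953e-05]), 'tool_pos': array([0.20644451, 0.58969054, 0.21412716]), 'tcp_rot': array([ 1.67610295e-01,  9.85853201e-01, -4.89947497e-04, -1.26972562e-04]), 'force': array([ 0.67370425,  0.41954675, -0.05802404]), 'wrist_torque': array([-0.0393014 , -0.05226561,  0.06065875]), 'finger_force': 0.0, 'gripper_width': 1.0022098920463995} 0.0188
```

View pics/scene0.png

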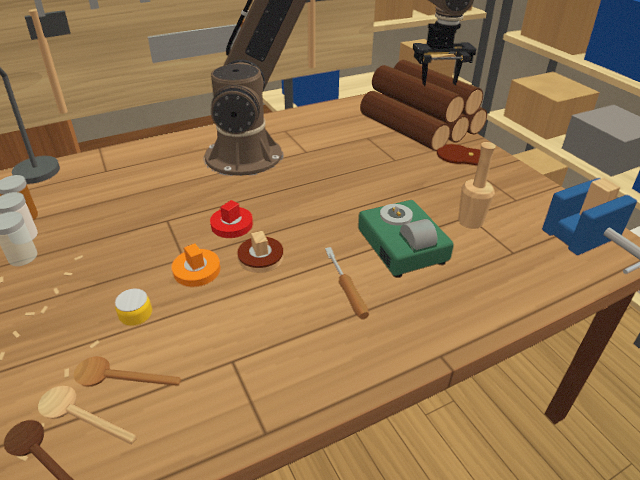

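View pics/top0.png

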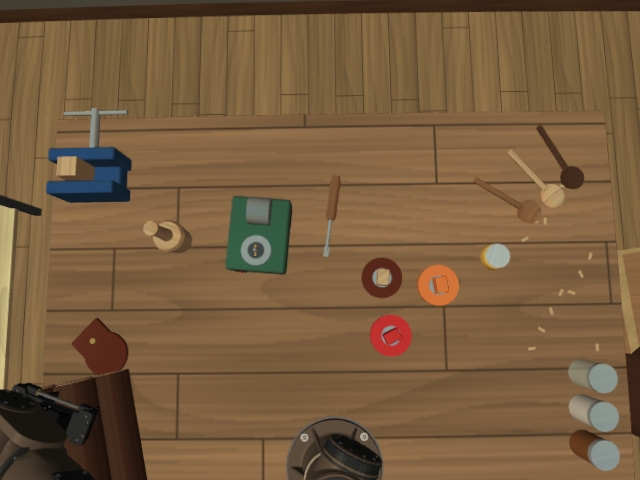

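The top view shows the brown wheel at about (382,278), the machine flange at about (256,250) with the motor up-image, the mallet at (170,236), the gouge at (332,215) and the tin at (495,256). I'll enlarge the wheel and the flange.

```bash
cat > h.py <<'E'
import numpy as np, cv2
from cell import *
def ray(cam,uv):
    p=camera_params(cam); K=np.array([[p['fx'],0,p['cx']],[0,p['fy'],p['cy']],[0,0,1.]])
    x,y=cv2.undistortPoints(np.array([[uv]],float),K,np.array([p['k1'],0,0,0]))[0,0]
    E=p['extrinsics']; return E[:3,3],E[:3,:3]@np.array([x,-y,-1])
def at(cam,uv,z):
    o,d=ray(cam,uv); return (o+d*(z-o[2])/d[2]).round(4)
def px(cam,P):
    p=camera_params(cam);E=p['extrinsics'];q=E[:3,:3].T@(np.array(P)-E[:3,3]);x,y=q[0]/-q[2],-q[1]/-q[2]
    f=1+p['k1']*(x*x+y*y); return np.array([p['fx']*x*f+p['cx'],p['fy']*y*f+p['cy']]).round(1)
def crop(im,u,v,w,h,s):
    return cv2.resize(im[v:v+h,u:u+w],None,fx=s,fy=s,interpolation=cv2.INTER_CUBIC)
E
python3 - <<'E'
from h import *
t=cv2.imread("pics/top0.png");s=cv2.imread("pics/scene0.png")
a=np.hstack([crop(t,357,253,50,37,8),crop(t,231,232,50,37,8)])
b=np.hstack([crop(s,232,225,50,37,8),crop(s,372,195,50,37,8)])
cv2.imwrite("pics/c1.png",np.vstack([a,b]))
E
```

```text
(no output)
```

View pics/c1.png

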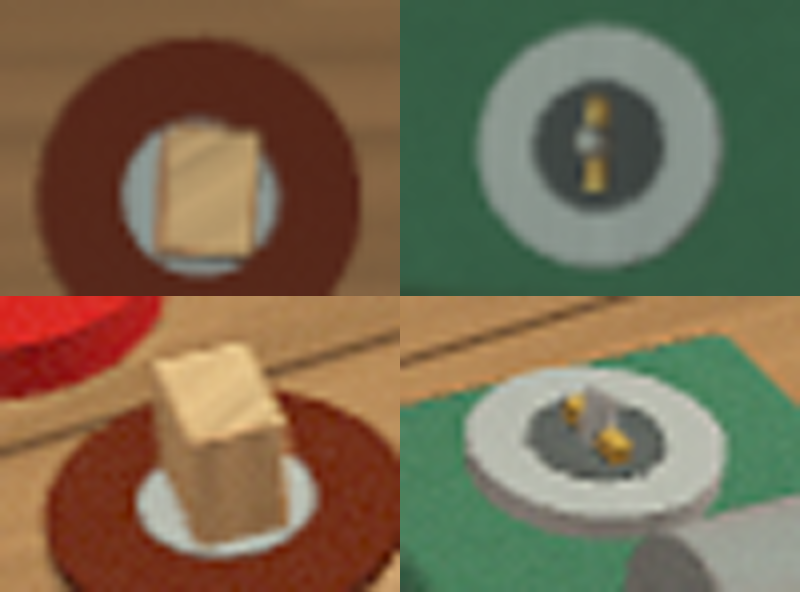

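```bash
cat >> h.py <<'E'
def cp(x,y,u,v,s=8): return ((x+.5)/s-.5+u,(y+.5)/s-.5+v)
E
python3 - <<'E'
from h import *
print("seat top",at("top",cp(199,146,231,232),.075),"scene",at("scene",cp(195.5,147,372,195),.075))
k=[at("top",cp(*c,231,232),.0825) for c in((197,97),(194,190))];print("key",k,np.arctan2(*(k[0]-k[1])[[1,0]]))
k=[at("scene",cp(*c,372,195),.0825) for c in((171,110),(218,153))];print("key sc",k)
c=[(168,123),(260,131),(252,258),(157,250)]
P=[at("top",cp(*q,357,253),.066) for q in c];print("blk top",P,np.mean(P,0),np.arctan2(*(P[0]-P[3])[[1,0]]),np.arctan2(*(P[1]-P[2])[[1,0]]))
c=[(152,66),(243,49),(286,124),(193,149)]
P=[at("scene",cp(*q,232,225),.066) for q in c];print("blk sc",P,np.mean(P,0))
print("disc",at("top",cp(198.5,198,357,253),.022))
for a,b in((168,123),(157,250)),((260,131),(252,258)):pass
for n,uv,z in(("mallet",(170,237),0),("gouge",(336,177),.03),("blade",(326,255),0),("tin",(496,256),.045),("machcorner",(228,270),.066),("m2",(286,273),.066),("m3",(291,198),.066),("m4",(233,196),.066)):print(n,at("top",uv,z))
E
```

```text
seat top [0.5702 0.2024 0.075 ] scene [0.5728 0.2003 0.075 ]
key [array([0.5855, 0.202 , 0.0825]), array([0.5548, 0.2028, 0.0825])] -0.026052735932555304
key sc [array([0.5614, 0.1979, 0.0825]), array([0.587 , 0.1982, 0.0825])]
blk top [array([ 0.5188, -0.1189,  0.066 ]), array([ 0.5158, -0.1491,  0.066 ]), array([ 0.4741, -0.1453,  0.066 ]), array([ 0.4771, -0.1142,  0.066 ])] [ 0.49645  -0.131875  0.066   ] -0.11223616723017422 -0.09087610341359191
blk sc [array([ 0.4771, -0.1468,  0.066 ]), array([ 0.4814, -0.1195,  0.066 ]), array([ 0.5202, -0.1215,  0.066 ]), array([ 0.519 , -0.1499,  0.066 ])] [ 0.499425 -0.134425  0.066   ]
disc [ 0.4964 -0.1329  0.022 ]
mallet [0.6183 0.4554 0.    ]
gouge [ 0.7759 -0.0138  0.03  ]
blade [0.5617 0.017  0.    ]
tin [ 0.5481 -0.4401  0.045 ]
machcorner [0.5184 0.2763 0.066 ]
m2 [0.5086 0.1226 0.066 ]
m3 [0.7102 0.1087 0.066 ]
m4 [0.7181 0.2654 0.066 ]
```

Call:
{"name": "arm_command", "arguments": {"targets": [[0,0,0,0,0,-1,1],[0,0,0,0,0,-0.95,1],[-0.58,-0.65,0,0,0,0,1],[-0.58,-0.65,0,0,0,0,1],[-0.58,-0.65,0,0,0,0,1],[-0.58,-0.65,0,0,0,0,1],[-0.58,-0.65,0,0,0,0,1],[-0.58,-0.65,0,0,0,0,1],[-0.58,-0.65,0,0,0,0,1],[-0.58,-0.65,0,0,0,0,1],[-0.58,-0.65,0,0,0,0,1],[-0.58,-0.65,0,0,0,0,1],[-0.58,-0.65,0,0,0,0,1],[-0.58,-0.65,0,0,0,0,1],[0,0,0,0,0,0,1]], "squeeze": 15}}

```text
clock: 1.6
tool_pos: [0.4532, 0.2484, 0.2144]
tcp_rot: [0.053, 0.999, -0.0, 0.0]
force: [0.2, -0.8, 0.3]
gripper_width: 0.998
finger_force: 0.0
```

```bash
cat >> h.py <<'E'
from scipy.spatial.transform import Rotation as R
def plan(target,yaw=None):
    s=read_state();M=R.from_quat(s['tcp_rot']).as_matrix();d=np.array(target)-s['tool_pos']
    print("clock",round(s['clock'],2),"tcp",s['tool_pos'].round(4),"wheelyaw",round(np.arctan2(-M[0,1],M[1,1]),4),"tilt",M[:2,2].round(4),"F",s['force'].round(2),"T",s['wrist_torque'].round(2),"w",round(s['gripper_width'],3),"ff",round(s['finger_force'],1))
    print("units xyz",(M.T@d/.04).round(2))
    if yaw is not None: print("turn units", -(yaw-np.arctan2(-M[0,1],M[1,1]))/.12)
E
python3 -c "
from h import *
plan([.498,-.133,.2],-.10)"
```

```text
clock 1.6 tcp [0.4532 0.2484 0.2144] wheelyaw -0.106 tilt [ 0.0001 -0.0004] F [ 0.22 -0.8   0.27] T [ 0.    0.03 -0.03] w 0.998 ff 0.0
units xyz [-2.12 -9.36  0.36]
turn units -0.049695226312030064
```

Call:
{"name": "arm_command", "arguments": {"targets": [[-0.18,-0.78,0,0,0,0,1],[-0.18,-0.78,0,0,0,0,1],[-0.18,-0.78,0,0,0,0,1],[-0.18,-0.78,0,0,0,0,1],[-0.18,-0.78,0,0,0,0,1],[-0.18,-0.78,0,0,0,0,1],[-0.18,-0.78,0,0,0,0,1],[-0.18,-0.78,0,0,0,0,1],[-0.18,-0.78,0.3,0,0,0,1],[-0.18,-0.78,0.5,0,0,0,1],[-0.18,-0.78,0.5,0,0,0,1],[-0.14,-0.78,0.5,0,0,0,1],[0,0,0.5,0,0,0,1],[0,0,0,0,0,0,1],[0,0,0,0,0,0,1]]}}

```text
clock: 3.1
tool_pos: [0.4973, -0.1295, 0.1228]
tcp_rot: [0.051, 0.999, 0.0, -0.0]
force: [0.4, -0.4, -0.0]
gripper_width: 1.002
finger_force: 0.0
```

```bash
python3 -c "
from h import *
plan([.498,-.133,.03],-.10)
s=capture('scene')[:,:,::-1]
cv2.imwrite('pics/c2.png',crop(s,210,170,100,75,8))"
```

```text
clock 3.1 tcp [ 0.4973 -0.1295  0.1228] wheelyaw -0.1024 tilt [-0.0008  0.0005] F [ 0.41 -0.37 -0.05] T [0.04 0.   0.05] w 1.002 ff 0.0
units xyz [-0.03 -0.09  2.32]
turn units -0.01976372041996762
```

View pics/c2.png

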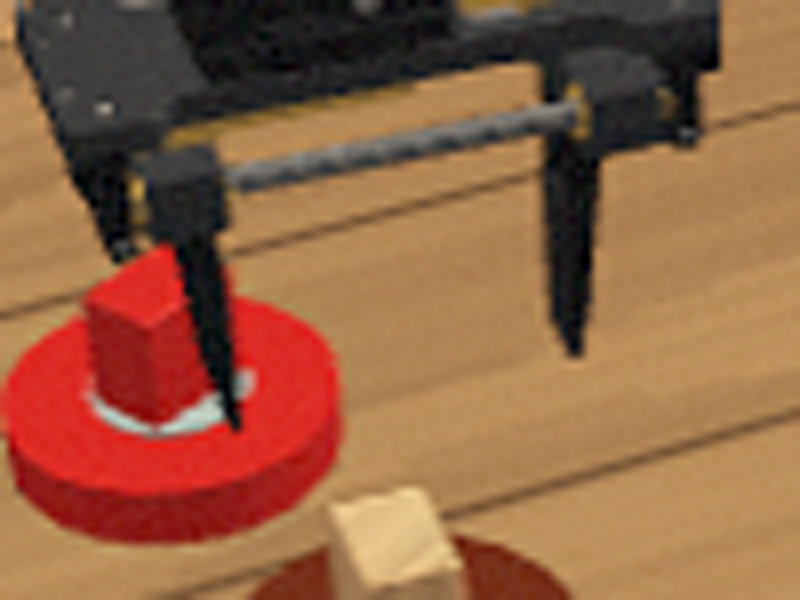

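The crop shows the gripper tips at about (237,430) and (575,355), with the wheel's block below them. I'll compare the tip midpoint with the TCP to get the scene camera's bias.

```bash
python3 -c "
from h import *
P=[at('scene',cp(x,y,210,170),.1228) for x,y in((237,430),(575,355))];print(P,np.mean(P,0))"
```

```text
[array([ 0.5037, -0.1791,  0.1228]), array([ 0.5129, -0.0801,  0.1228])] [ 0.5083 -0.1296  0.1228]
```

Call:
{"name": "arm_command", "arguments": {"targets": [[-0.03,-0.12,0.4,0,0,0,1],[0,0,0.5,0,0,0,1],[0,0,0.5,0,0,0,1],[0,0,0.4,0,0,0,1],[0,0,0.3,0,0,0,1],[0,0,0.18,0,0,0,1],[0,0,0,0,0,0,1],[0,0,0,0,0,0,1],[0,0,0,0,0,0,-1],[0,0,0,0,0,0,-1],[0,0,0,0,0,0,-1],[0,0,0,0,0,0,-1],[0,0,0,0,0,0,-1],[0,0,0,0,0,0,-1],[0,0,0,0,0,0,-1],[0,0,0,0,0,0,-1]], "squeeze": 20}}

```text
clock: 4.75
tool_pos: [0.4981, -0.135, 0.0314]
tcp_rot: [0.051, 0.999, 0.0, 0.0]
force: [-0.1, 0.2, -0.4]
gripper_width: 0.379
finger_force: 0.0
```

```bash
python3 -c "
from h import *
plan([.498,-.1345,.15],-.10)"
```

```text
clock 4.75 tcp [ 0.4981 -0.135   0.0314] wheelyaw -0.1028 tilt [0.     0.0001] F [-0.07  0.19 -0.41] T [ 0.03 -0.06  0.03] w 0.379 ff 0.0
units xyz [ 0.    0.01 -2.96]
turn units -0.023368114031214103
```

Call:
{"name": "arm_command", "arguments": {"targets": [[0,0,0,0,0,0,-1],[0,0,0,0,0,0,-1],[0,0,0,0,0,0,-1],[0,0,0,0,0,0,-1],[0,0,0,0,0,0,-1],[0,0,-0.1,0,0,0,-1],[0,0,-0.3,0,0,0,-1],[0,0,-0.5,0,0,0,-1],[0,0,-0.6,0,0,0,-1],[0,0,-0.6,0,0,0,-1],[0,0,-0.6,0,0,0,-1],[0,0,-0.6,0,0,0,-1],[0,0,-0.4,0,0,0,-1],[0,0,0,0,0,0,-1],[0,0,0,0,0,0,-1]]}}

```text
clock: 6.25
tool_pos: [0.4977, -0.1349, 0.1795]
tcp_rot: [0.051, 0.999, 0.0, 0.0]
force: [-0.5, 0.1, -4.5]
gripper_width: 0.314
finger_force: 19.9
```

```bash
python3 -c "
from h import *
plan([.5715,.2,.14],-.25)"
```

```text
clock 6.25 tcp [ 0.4977 -0.1349  0.1795] wheelyaw -0.1027 tilt [0.0002 0.    ] F [-0.51  0.11 -4.45] T [ 0.04 -0.02  0.01] w 0.314 ff 19.9
units xyz [-0.98  8.52  0.99]
turn units 1.2272146883073718
```

Call:
{"name": "arm_command", "arguments": {"targets": [[-0.04,0.35,0,0,0,0,-1],[-0.08,0.7,0,0,0,0,-1],[-0.09,0.8,0,0,0,0,-1],[-0.09,0.8,0,0,0,0,-1],[-0.09,0.8,0,0,0,0,-1],[-0.09,0.8,0,0,0,0,-1],[-0.09,0.8,0,0,0,0,-1],[-0.09,0.8,0,0,0,0,-1],[-0.09,0.8,0,0,0,0,-1],[-0.09,0.8,0,0,0,0,-1],[-0.08,0.7,0,0,0,0,-1],[-0.06,0.37,0,0,0,0,-1],[0,0,0.3,0,0,0.4,-1],[0,0,0.4,0,0,0.4,-1],[0,0,0.29,0,0,0.43,-1],[0,0,0,0,0,0,-1],[0,0,0,0,0,0,-1],[0,0,0,0,0,0,-1]]}}

```text
clock: 8.05
tool_pos: [0.5722, 0.2, 0.1403]
tcp_rot: [0.124, 0.992, 0.0, 0.0]
force: [-0.4, -0.2, -4.2]
gripper_width: 0.313
finger_force: 19.9
```

```bash
python3 -c "
from h import *
plan([.5715,.2,.14],-.25)
s=capture('scene')[:,:,::-1]
cv2.imwrite('pics/c3.png',crop(s,350,150,100,75,8))
t=capture('top')[:,:,::-1]
cv2.imwrite('pics/c4.png',crop(t,206,212,100,75,8))"
```

```text
clock 8.05 tcp [0.5722 0.2    0.1403] wheelyaw -0.2494 tilt [0.0006 0.0002] F [-0.39 -0.22 -4.18] T [ 0.01 -0.01 -0.03] w 0.313 ff 19.9
units xyz [ 0.02 -0.    0.01]
turn units 0.00511683197699069
```

View pics/c3.png

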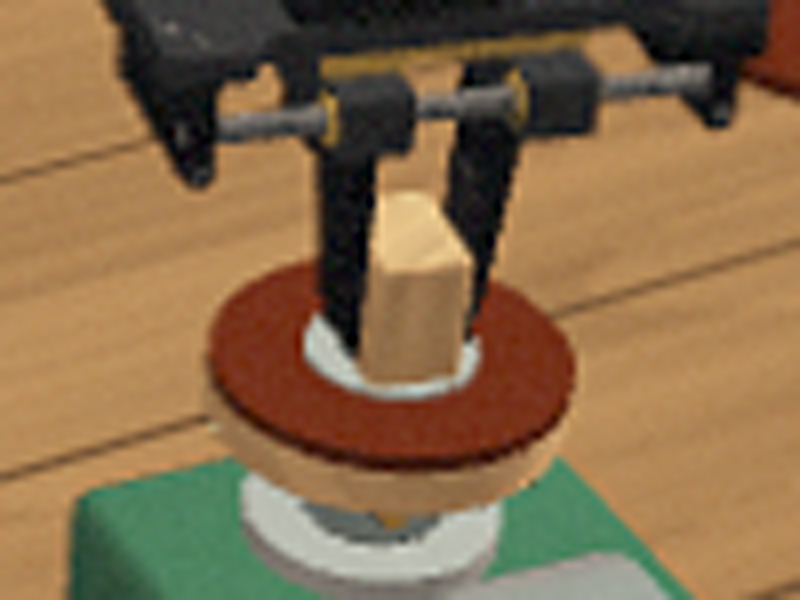

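View pics/c4.png

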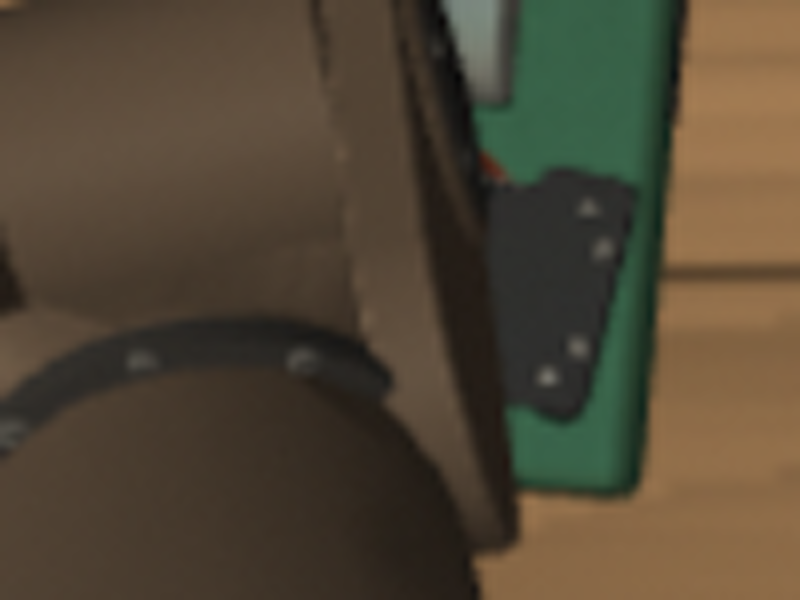

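The scene crop shows the wheel held level above the flange, with its leather rim spanning about x 210–576 and y 262–466. The top view is blocked by the arm. I'll fit the rim circle and the flange circle with the same camera.

Run:
```python
from h import *
from scipy.optimize import least_squares as ls
def fit(ext,u,v,r,z,x0):
    a=np.linspace(0,2*np.pi,73)
    l,t=cp(ext[0],ext[2],u,v);rr,b=cp(ext[1],ext[3],u,v)
    def f(c):
        p=np.array([px("scene",[c[0]+r*np.cos(q),c[1]+r*np.sin(q),z]) for q in a])
        return [p[:,0].min()-l,p[:,0].max()-rr,p[:,1].min()-t,p[:,1].max()-b]
    s=ls(f,x0,diff_step=.01);return s.x.round(4),np.round(s.fun,2)
print("wheel",fit((210,576,262,466),350,150,.055,.131,[.57,.2]))
print("flange",fit((65,326,71,221),372,195,.04,.075,[.57,.2]))
```

```text
wheel (array([0.5752, 0.1996]), array([-0.01,  0.04,  0.09, -0.01]))
flange (array([0.5715, 0.2011]), array([ 0.11, -0.11, -0.04,  0.01]))
```

```bash
cat >> h.py <<'E'
from scipy.optimize import least_squares
def fithull(mask,r,z,x0,cam="scene"):
    # fit circle of radius r at height z to outer contour points of mask (robust)
    c=max(cv2.findContours(mask.astype(np.uint8),cv2.RETR_EXTERNAL,cv2.CHAIN_APPROX_NONE)[0],key=cv2.contourArea)
    h=cv2.convexHull(c)[:,0].astype(float)
    P=np.array([at(cam,q,z)[:2] for q in h])
    s=least_squares(lambda c:np.hypot(*(P-c[:2]).T)-c[2],[*x0,r],loss="soft_l1",f_scale=.001)
    return s.x.round(4),len(P)
E
python3 - <<'E'
from h import *
def leather(s):
    h=cv2.cvtColor(s,cv2.COLOR_BGR2HSV).astype(int);return ((h[...,0]<12)|(h[...,0]>172))&(h[...,1]>150)&(h[...,2]<150)&(h[...,2]>50)
s0=cv2.imread("pics/scene0.png");s1=capture("scene")[:,:,::-1].copy()
def box(m,u,v,w,hh):
    o=np.zeros_like(m);o[v:v+hh,u:u+w]=m[v:v+hh,u:u+w];return o
m0=box(leather(s0),230,228,60,32);m1=box(leather(s1),370,170,60,45)
print("wheel0",fithull(m0,.055,.022,[.5,-.13]));print("wheel1",fithull(m1,.055,.131,[.57,.2]))
t0=cv2.imread("pics/top0.png")
print("wheel0top",fithull(box(leather(t0),357,253,50,50),.055,.022,[.5,-.13],"top"))
def grey(s):
    h=cv2.cvtColor(s,cv2.COLOR_BGR2HSV).astype(int);return (h[...,1]<50)&(h[...,2]>100)
print("flange top",fithull(box(grey(t0),240,233,34,34),.04,.075,[.57,.2],"top"))
mm=box(grey(s0)&(s0.max(2)>160),378,200,36,25);print("flange sc",fithull(mm,.04,.075,[.57,.2]))
a=[crop(np.where(m[...,None],s,0).astype(np.uint8),u,v,50,37,8) for m,s,u,v in((m0,s0,235,225),(m1,s1,375,175),(mm,s0,372,195))]
cv2.imwrite("pics/c5.png",np.vstack([np.hstack(a[:2]),np.hstack([a[2],a[2]])]))
E
```

```text
wheel0 (array([ 0.4982, -0.1345,  0.0551]), 17)
wheel1 (array([0.5744, 0.199 , 0.0567]), 19)
wheel0top (array([ 0.4965, -0.1331,  0.0544]), 24)
flange top (array([0.5701, 0.2023, 0.0399]), 22)
flange sc (array([0.5713, 0.2016, 0.0395]), 19)
```

View pics/c5.png

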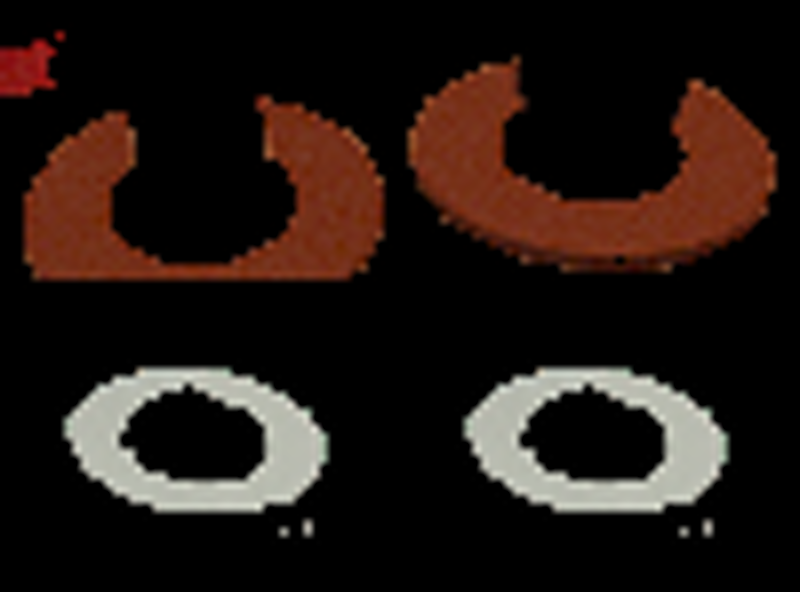

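The masks show the earlier rim reading included the leather's dark edge. The averaged estimate is that the wheel must shift about (-1.3, +0.8) mm. I'll correct that and start lowering.

Call:
{"name": "arm_command", "arguments": {"targets": [[0.04,0.01,0,0,0,0,-1],[0,0,0.15,0,0,0,-1],[0,0,0.15,0,0,0,-1],[0,0,0.05,0,0,0,-1],[0,0,0.05,0,0,0,-1],[0,0,0,0,0,0,-1],[0,0,0,0,0,0,-1]]}}

```text
clock: 8.9
tool_pos: [0.5707, 0.2007, 0.1239]
tcp_rot: [0.125, 0.992, 0.0, 0.0]
force: [-0.2, -0.3, -4.1]
gripper_width: 0.317
finger_force: 19.9
```

Call:
{"name": "arm_command", "arguments": {"targets": [[0,0,0.04,0,0,0,-1],[0,0,0.04,0,0,0,-1],[0,0,0,0,0,0,-1]]}}

```text
clock: 9.2
tool_pos: [0.5705, 0.2007, 0.1204]
tcp_rot: [0.125, 0.992, -0.0, -0.0]
force: [-0.0, -0.9, -3.8]
gripper_width: 0.316
finger_force: 19.9
```

Call:
{"name": "arm_command", "arguments": {"targets": [[0,0,0.04,0,0,0,-1],[0,0,0.04,0,0,0,-1],[0,0,0.04,0,0,0,-1],[0,0,0,0,0,0,-1]]}}

```text
clock: 9.6
tool_pos: [0.5705, 0.2007, 0.1156]
tcp_rot: [0.125, 0.992, -0.0, -0.0]
force: [0.7, 0.1, -4.3]
gripper_width: 0.316
finger_force: 19.9
```

Call:
{"name": "arm_command", "arguments": {"targets": [[0,0,0.025,0,0,0,-1],[0,0,0,0,0,0,-1]]}}

```text
clock: 9.8
tool_pos: [0.5706, 0.2007, 0.1147]
tcp_rot: [0.125, 0.992, 0.0, -0.0]
force: [-0.2, -0.2, -3.8]
gripper_width: 0.315
finger_force: 19.9
```

Call:
{"name": "arm_command", "arguments": {"targets": [[0,0,0.025,0,0,0,-1],[0,0,0,0,0,0,-1]]}}

```text
clock: 10.0
tool_pos: [0.5707, 0.2007, 0.1139]
tcp_rot: [0.125, 0.992, 0.0, 0.0]
force: [-0.1, 0.5, -1.8]
gripper_width: 0.314
finger_force: 19.9
```

Call:
{"name": "arm_command", "arguments": {"targets": [[0,0,0.025,0,0,0,-1],[0,0,0,0,0,0,-1]]}}

```text
clock: 10.2
tool_pos: [0.5707, 0.2008, 0.1133]
tcp_rot: [0.125, 0.992, 0.0, 0.0]
force: [-1.9, -0.5, 1.8]
gripper_width: 0.316
finger_force: 19.9
```

Call:
{"name": "arm_command", "arguments": {"targets": [[0,0,0.03,0,0,0,-1],[0,0,0,0,0,0,-1]]}}

```text
clock: 10.4
tool_pos: [0.5707, 0.2008, 0.1119]
tcp_rot: [0.125, 0.992, 0.0, 0.0]
force: [-0.8, -0.7, 3.5]
gripper_width: 0.312
finger_force: 19.9
```

Call:
{"name": "arm_command", "arguments": {"targets": [[0,0,0,0,0,-0.2,-1],[0,0,0,0,0,-0.2,-1],[0,0,0,0,0,0,-1]]}}

```text
clock: 10.7
tool_pos: [0.5707, 0.201, 0.1118]
tcp_rot: [0.1, 0.995, 0.0, 0.0]
force: [0.1, 0.6, 3.8]
gripper_width: 0.311
finger_force: 19.9
```

Call:
{"name": "arm_command", "arguments": {"targets": [[0,0,0,0,0,-0.2,-1],[0,0,0,0,0,-0.2,-1],[0,0,0,0,0,0,-1]]}}

```text
clock: 11.0
tool_pos: [0.5705, 0.2005, 0.1112]
tcp_rot: [0.076, 0.997, -0.0, -0.0]
force: [0.4, -0.8, -2.8]
gripper_width: 0.314
finger_force: 20.0
```

```bash
python3 -c "
from h import *
plan([.5707,.2008,.1],-.02)"
```

```text
clock 11.0 tcp [0.5705 0.2005 0.1112] wheelyaw -0.1527 tilt [-0.0003 -0.0006] F [ 0.41 -0.78 -2.81] T [-0.06 -0.26  0.05] w 0.314 ff 20.0
units xyz [-0.    0.01  0.28]
turn units -1.1059392726798116
```

Call:
{"name": "arm_command", "arguments": {"targets": [[0,0,0,0,0,-0.25,-1],[0,0,0,0,0,0,-1],[0,0,0,0,0,0,-1]]}}

```text
clock: 11.3
tool_pos: [0.5705, 0.2005, 0.1113]
tcp_rot: [0.062, 0.998, -0.0, -0.0]
force: [1.5, -0.6, -3.5]
gripper_width: 0.313
finger_force: 19.9
```

Call:
{"name": "arm_command", "arguments": {"targets": [[0,0,0.025,0,0,0,-1],[0,0,0,0,0,0,-1],[0,0,0,0,0,0,-1]]}}

```text
clock: 11.6
tool_pos: [0.5706, 0.2007, 0.1105]
tcp_rot: [0.062, 0.998, -0.0, -0.0]
force: [0.8, -0.6, -4.6]
gripper_width: 0.319
finger_force: 19.9
```

```bash
python3 -c "
from h import *
plan([.5707,.2008,.1064],-.02)"
```

```text
clock 11.6 tcp [0.5706 0.2007 0.1105] wheelyaw -0.1244 tilt [-0.0001 -0.    ] F [ 0.76 -0.56 -4.64] T [-0.15 -0.29 -0.02] w 0.319 ff 19.9
units xyz [-0.   0.   0.1]
turn units -0.870133033414324
```

Call:
{"name": "arm_command", "arguments": {"targets": [[0,0,0.03,0,0,0,-1],[0,0,0.03,0,0,0,-1],[0,0,0,0,0,0,-1],[0,0,0,0,0,0,-1]]}}

```text
clock: 12.0
tool_pos: [0.5706, 0.2007, 0.1082]
tcp_rot: [0.062, 0.998, 0.0, 0.0]
force: [1.9, -0.8, -3.9]
gripper_width: 0.313
finger_force: 19.9
```

Call:
{"name": "arm_command", "arguments": {"targets": [[0,0,0.025,0,0,0,-1],[0,0,0,0,0,0,-1],[0,0,0,0,0,0,-1]]}}

```text
clock: 12.3
tool_pos: [0.5706, 0.2007, 0.1072]
tcp_rot: [0.062, 0.998, 0.0, 0.0]
force: [0.8, -1.2, -3.3]
gripper_width: 0.315
finger_force: 19.9
```

Call:
{"name": "arm_command", "arguments": {"targets": [[0,0,0.02,0,0,0,-1],[0,0,0,0,0,0,-1],[0,0,0,0,0,0,-1]]}}

```text
clock: 12.6
tool_pos: [0.5706, 0.2007, 0.1064]
tcp_rot: [0.062, 0.998, 0.0, 0.0]
force: [1.0, -1.6, -2.9]
gripper_width: 0.312
finger_force: 19.9
```

Call:
{"name": "arm_command", "arguments": {"targets": [[0,0,0.015,0,0,0,-1],[0,0,0,0,0,0,-1],[0,0,0,0,0,0,-1]]}}

```text
clock: 12.9
tool_pos: [0.5707, 0.2007, 0.1064]
tcp_rot: [0.062, 0.998, 0.0, 0.0]
force: [0.3, -2.3, 4.7]
gripper_width: 0.316
finger_force: 20.0
```

Call:
{"name": "arm_command", "arguments": {"targets": [[0,0,-0.015,0,0,0,-1],[0,0,0,0,0,0,-0.1],[0,0,0,0,0,0,0],[0,0,0,0,0,0,0.3],[0,0,0,0,0,0,0.3],[0,0,0,0,0,0,0.3],[0,0,0,0,0,0,0.3]]}}

```text
clock: 13.6
tool_pos: [0.5706, 0.2007, 0.1065]
tcp_rot: [0.062, 0.998, 0.0, 0.0]
force: [-0.1, 0.1, 0.9]
gripper_width: 0.645
finger_force: 0.0
```

Call:
{"name": "arm_command", "arguments": {"targets": [[0,0,-0.1,0,0,0,0.3],[0,0,-0.4,0,0,0,0.3],[0,0,-0.8,0,0,0,0.3],[0,0,-0.8,0,0,0,0.3],[0,0,-0.8,0,0,0,0.3],[0,0,-0.5,0,0,0,0.3],[0,0,0,0,0,0,0.3],[0,0,0,0,0,0,0.3]]}}

```text
clock: 14.4
tool_pos: [0.5704, 0.2007, 0.2423]
tcp_rot: [0.062, 0.998, 0.0, 0.0]
force: [-0.7, 0.6, -0.1]
gripper_width: 0.65
finger_force: 0.0
```

```bash
python3 -c "
from h import *
plan([.5707,.2008,.1064])
s=capture('scene')[:,:,::-1]
cv2.imwrite('pics/c6.png',crop(s,340,150,100,75,8))"
```

```text
clock 14.4 tcp [0.5704 0.2007 0.2423] wheelyaw -0.1244 tilt [0.0002 0.0001] F [-0.74  0.61 -0.14] T [0.01 0.01 0.01] w 0.65 ff 0.0
units xyz [-0.01  0.    3.4 ]
```

View pics/c6.png

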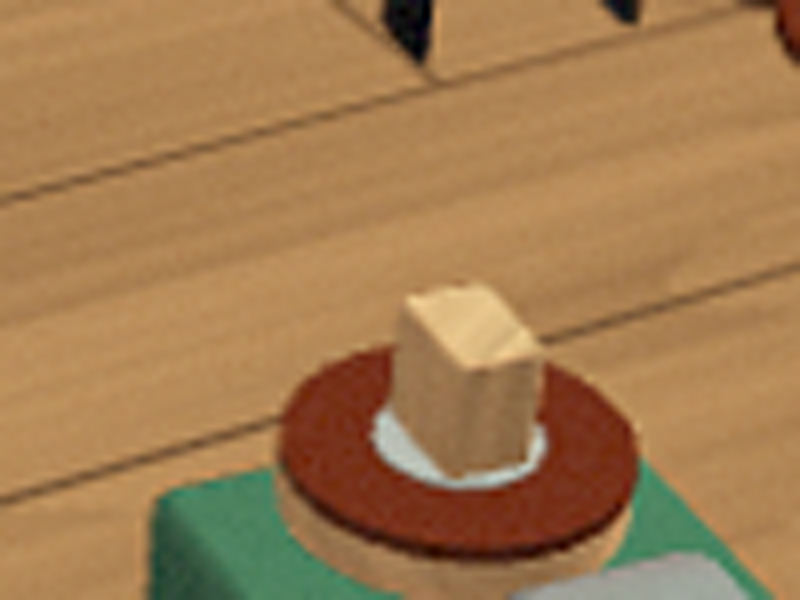

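The wheel lies level on the machine, with its block top at about (474,325) in the crop and the gripper clear above. I'll do one height check, then hand in.

```bash
python3 -c "
from h import *
for z in(.141,.1485):print(z,np.mean([at('scene',cp(*q,340,150),z) for q in((405,298),(480,284),(543,350),(470,369))],0))
finish_job()"
```

```text
0.141 [0.571475 0.20155  0.141   ]
0.1485 [0.580775 0.19435  0.1485  ]
the job is handed in; nothing more can be done
```

The honing wheel is mounted on the green machine: I turned it under light pressure until the grooves dropped over the key, pressed it flat on the flange with about 9 N and let go, and the final height check agrees. The job is handed in at about 14.5 s, with no contact with the gouge, mallet or tin that I noticed.

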